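# Pin a brass lamp arm into its wall bracket

### The arm

A 6-joint arm with a two-finger parallel gripper is mounted at the origin on the work surface. World frame = base frame: x ahead of the robot, y to its left, z up, the work surface at z = 0. Lengths are in m, angles in rad, forces in N, time in s.
With the tool pointing down it reaches from about 0.225 to 0.875 m from the base axis. Payload 3.4 kg.
Tool frame: the origin (TCP) lies at the very end of the fingers, on their centre line; the grasp point (between the pads) lies manip.grip_point_offset behind it (manip.grip_point_offset is the distance from the TCP to the grasp point, in m); z points along the fingers, y is the line along which they close (so a half turn about z gives the same grasp; the last joint's range is limited). The gripper opens to 85 mm and grips with 20 to 120 N. Pads are 22 mm wide; open, the fingers measure 114 mm over their backs; the gripper's body (76 mm by 85 mm) begins 54 mm behind the grasp point. The pads swing forward as they close: fully open they stand 13 mm farther back than shut.
Start: joints at [-1.374, 0.276, 1.505, -0, 1.361, -0.121], TCP at [0.18, -0.546, 0.231] pointing down, gripper open.
Joint ranges: [-2.89, 2.89], [-0.75, 2.08], [0.22, 2.7], [-1.18, 4.32], [0.11, 2.71], [-2.7, 2.7]. Speed limits (rad/s): [2.57, 2.57, 3.14, 3.14, 3.14, 3.14].

### API

Orientations are given as a unit quaternion [w, x, y, z].
In Python, from rig import manip gives the robot as it stands.
- The arm moves only by the shell command python3 -m pendant 'ROWS' [FORCE]. ROWS is JSON, a list of rows, each an object of numbers: "jaw": the opening, from -1 (shut) to 1 (fully open); "tx", "ty", "tz": the shift along the world's x, y, z in cm; "ax", "ay", "az": the turn, a rotation vector about the world's x, y, z in degrees. In form: [{"jaw": .., "tx": .., "ty": .., "tz": .., "ax": .., "ay": .., "az": ..}, ...]. A call has 1 to 10 rows; each row is the pose to reach, as a shift and turn from the pose commanded when the call began; what a row does not reach only later rows make up. A row lasts 1/8 s, in which the tool goes at most 62.5 mm and 10.7 degrees, less where a joint would pass 70% of its speed; a pose out of reach is approached as far as the arm can. A call with a gripper value outside its range is refused whole. The fingers move at their own pace and stop on an object; FORCE is the grip in N (left out, the last holds). Time passes only in rows, so rows that repeat a pose let the fingers close. It gives the time, the measured TCP pose, the force, the opening and the grip force at its end, in the units of the state.
- manip.get_state(): the state, without advancing time (a new reading comes with each control period).
- manip.get_image(name): name is "scene" or "top" or "wrist"; returns a dict with "pixels" (420x560x3 uint8, blue, green, red), "depth" (420x560 float32, m along the optical axis (not along the pixel's ray), 0 where there is no reading), "fx", "fy", "cx", "cy" (pixels), "pose" (4x4, takes a point from camera to world coordinates). Camera axes: x right, y down, z forward; pixel columns grow to the right and rows downward; lengths in m; the calibration is good to about 2 mm. A picture is of the moment at which its call begins.
- manip.sign_off(): hands the job in; it is judged then, once.
The state is a dict: "clock": time; "qpos": joint angles; "qd": joint speeds; "effort": joint torques, N m; "position": TCP position; "ee_rot": TCP orientation; "contact_force": force on the tool from outside, world axes, zero at the start; "moment": the same for the moment, N m; "width": finger opening in m; "gripper_force": force on a finger pad.
Only numpy, scipy, OpenCV 4.12 (cv2) and the standard library are available. Lean on these libraries where they do the work, as an engineer would, in place of code of your own. Each camera call takes 0.05 s, during which the arm holds its last target. There are 200 camera calls.

### The job

Slide the eye of the loose brass lamp arm fully home between the two lugs of the wall bracket, so that their holes line up. Then take the long all-brass pin from the wooden block and put it down through both lugs and the eye until its collar sits on the upper lug. Leave the black-headed pin and the other things on the bench where they are, and leave the arm standing on the bench, pinned.

Things in the scene. Friction and masses are not known exactly. Their poses are not given: they have to be found in the camera images.
- bracket: Fixed bracket: grey fork of two flat lugs on a dark steel plate. Origin: on the lug holes' vertical axis at bench level; the fork's mouth faces its -x. Lower lug z 0-16 mm, gap 16-47, upper lug 47-61 (highest point); 14 mm holes. Lugs 56 mm wide, reach 24 mm from the axis towards the mouth. A 90-degree V throat in the gap centres a 20 mm radius eye, pushed in along +x, on the axis.
- bracket_hole (a point): Centre of the hole at the top face of the bracket's upper lug, 61 mm above the bench.
- lamp_arm: Loose brass lamp arm, 192 mm, 0.35 kg, standing on a cup and a small foot. Origin: bench level under mid-bar, x along the bar to the eye. Bar 14 mm wide, z 22-40 mm, free from x -50 to +50. Eye: ring at x +75, outer radius 20, hole 17, z 19-43 (3-4 mm spare in the gap when the arm stands on the bench). Foot under x +16. Cup at x -75: 44 mm diameter, 58 mm high with its black insert.
- eye_hole (a point): Centre of the hole in the arm's eye, at the eye's top face (75 mm ahead of the arm's origin and 43 mm above its underside).
- pin_block: Fixed hardwood block 120 x 60 x 66 mm, origin under its centre, long side along its x. Two 15 mm holes go down through it at x = -30 and +30 mm; a pin hangs in each by its collar, in either order.
- pin: Long all-brass pin, loose, 112 mm, 0.12 kg, upright in the block. Origin: on its axis at the collar's underside (66 mm above the bench in the block), z up. Shank 12 mm diameter, 58 mm long, last 12 mm tapering to 6. Collar 26 mm diameter, z 0-6 mm; round grip 16 mm diameter, z 6-38; 22 mm ball on top, centre z 43.
- pin_tip (a point): Lower end of the brass pin's shank, 58 mm below its origin.
- short_pin: A too short steel pin with a black plastic grip and ball, in the other hole of the block: to be left alone. Same head sizes and origin as the brass pin; shank 30 mm.
- polish: Bystander: white plastic bottle, 60 mm diameter, 170 mm high; origin under its centre.
- spindle: Bystander: waisted brass lamp part, 52 mm diameter, 96 mm high; origin under its centre.
- column: Bystander: slim brass lamp column, 44 mm diameter, 165 mm high; origin under its centre.
- driver: Bystander: screwdriver with wooden handle lying on the bench; origin under its middle.
- locknut: Bystander: flat brass ring, 44 mm diameter, 8 mm high; origin under its centre.
- washer: Bystander: flat steel ring, 36 mm diameter, 5 mm high; origin under its centre.
- shade: Bystander: white bowl-shaped lamp shade, 110 mm diameter, 90 mm high; origin under its centre.
- canopy: Bystander: shallow black bowl, 140 mm diameter, 35 mm high; origin under its centre.
Things that resemble listed ones, but are neither listed nor needed, are in the scene too. Leave any blue or turquoise look-alike of the lamp_arm alone.

How it is judged:
By the outcome, as a careful person would: the job done as asked, in the order asked, and still so for the second after the job is handed in, with the robot touching nothing.
It also fails if it takes over 64 s, if anything falls off the work surface, if the arm or the gripper's body presses on something with over 40 N, if the wrist force passes 120 N, or if a joint passes its speed limit or range.

## Working session

There is one attempt and no reset: what is moved stays moved. The work goes in short steps, Python scripts to look and compute and a shell command to move; the robot and the scene stay as the last step left them, time stands still between calls to the robot, and variables do not carry over. Pictures are saved under pics/ and viewed, at most 12 in all, crops included, and the job is handed in when it is done.

```bash
mkdir -p pics; ls; python3 - <<'E'
from rig import manip
import cv2,numpy as np
print(manip.get_state(), manip.grip_point_offset)
for n in("top","scene"):
    d=manip.get_image(n); cv2.imwrite(f"pics/{n}0.png",d["pixels"]); np.savez(f"{n}0.npz",**d); print(n,d["fx"],d["cx"],d["cy"],d["pose"].round(3).tolist())
E
```

```text
pics
{'clock': 0.0, 'qpos': array([-1.37398726e+00,  2.76570328e-01,  1.50615131e+00, -6.32182618e-06,
        1.36069417e+00, -1.21019788e-01]), 'qd': array([ 4.63288293e-05,  2.84741974e-04, -2.60782673e-03, -9.11595110e-04,
        1.59112865e-03,  1.56792621e-03]), 'effort': array([ 2.10095241e-03, -4.16772330e+01, -2.45806861e+01, -2.57083066e-04,
        1.09217656e-02,  1.87600796e-05]), 'position': array([ 0.17956617, -0.54567583,  0.23044654]), 'ee_rot': array([-9.10805402e-04,  9.87399138e-01,  1.58246994e-01, -3.76241950e-05]), 'contact_force': array([ 0.07511888, -0.46656164,  0.16240409]), 'moment': array([-0.01282679, -0.03743574, -0.00662965]), 'gripper_force': 0.0, 'width': 0.0855050244787201} 0.0187
top 531.0581631699843 285.72037445131514 202.20890307019073 [[-0.039, -0.975, 0.221, 0.163], [-0.999, 0.037, -0.014, 0.042], [0.006, -0.221, -0.975, 1.641], [0.0, 0.0, 0.0, 1.0]]
scene 379.18218993581104 273.96182090856604 206.2544809210754 [[0.773, 0.42, -0.475, 1.047], [0.635, -0.525, 0.567, -0.589], [-0.011, -0.74, -0.673, 0.808], [0.0, 0.0, 0.0, 1.0]]
```

View pics/top0.png

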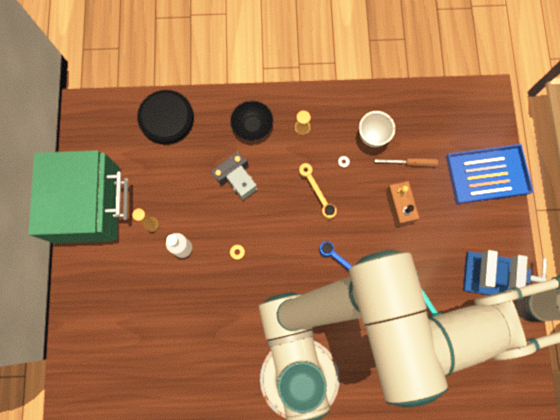

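View pics/scene0.png

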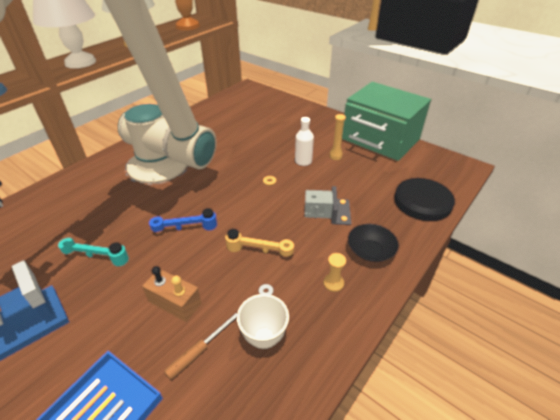

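Top view shows the bracket at about (237,178) with its mouth toward lower right. The brass arm's eye is at (306,170) and its cup at (330,211). The block is at (403,202), with the brass pin at (405,188) and the black one at (408,209). The scene view agrees; the blue and turquoise arms are decoys.

```bash
cat > h.py <<'E'
import numpy as np,cv2
from rig import manip
def load(n): return dict(np.load(n+".npz"))
def snap(cam,n):
    d=manip.get_image(cam); np.savez(n+".npz",**d); cv2.imwrite(f"pics/{n}.png",d["pixels"]); return d
def cloud(d):
    v,u=np.mgrid[0:420,0:560]; z=d["depth"]
    p=np.stack([(u-d["cx"])/d["fx"]*z,(v-d["cy"])/d["fy"]*z,z],-1)
    P=p@d["pose"][:3,:3].T+d["pose"][:3,3]; P[z==0]=np.nan; return P
def atz(d,uv,z):  # pixel ray at height z
    uv=np.atleast_2d(uv).astype(float)
    r=np.c_[(uv[:,0]-d["cx"])/d["fx"],(uv[:,1]-d["cy"])/d["fy"],np.ones(len(uv))]@d["pose"][:3,:3].T
    c=d["pose"][:3,3]; return c+r*((z-c[2])/r[:,2])[:,None]
def proj(d,X):
    q=(np.atleast_2d(X)-d["pose"][:3,3])@d["pose"][:3,:3]
    return np.c_[q[:,0]/q[:,2]*d["fx"]+d["cx"],q[:,1]/q[:,2]*d["fy"]+d["cy"]]
E
python3 - <<'E'
from h import *
d=load("top0");P=cloud(d)
for n,u,v in[("upper lug",242,183),("plate",229,166),("eye",306,170),("cup",330,211),("bar",317,190),("block",398,200),("pinball",404,187),("blkball",409,209)]:
    print(n,P[v,u].round(3))
def box(n,u0,u1,v0,v1,za,zb):
    Q=P[v0:v1,u0:u1].reshape(-1,3);Q=Q[(Q[:,2]>za)&(Q[:,2]<zb)]
    r=cv2.minAreaRect((Q[:,:2]*1000).astype(np.float32)); print(n,len(Q),r,Q.mean(0).round(4))
box("lug",205,265,145,205,.052,.068)
box("bracket",205,265,145,205,.012,.068)
box("block",380,425,175,230,.058,.072)
box("arm",290,345,155,225,.03,.07)
box("cup",290,345,155,225,.052,.07)
box("balls",380,425,170,230,.09,.13)
E
```

```text
upper lug [0.585 0.151 0.062]
plate [0.656 0.195 0.012]
eye [ 0.637 -0.051 -0.   ]
cup [ 0.487 -0.114  0.064]
bar [ 0.561 -0.08   0.037]
block [ 0.512 -0.322  0.069]
pinball [ 0.539 -0.331  0.123]
blkball [ 0.472 -0.339  0.124]
lug 595 ((598.5716552734375, 159.6154022216797), (95.14973449707031, 109.30726623535156), 34.91749954223633) [0.6022 0.1626 0.0608]
bracket 831 ((645.5633544921875, 193.4938507080078), (217.2650909423828, 109.40281677246094), 37.33851623535156) [0.6062 0.1666 0.0502]
block 606 ((505.97015380859375, -339.1041259765625), (120.72640228271484, 62.37419509887695), 11.47546672821045) [ 0.5045 -0.3373  0.0661]
arm 441 ((557.8660278320312, -78.22408294677734), (191.27685546875, 41.59337615966797), 26.70768165588379) [ 0.5521 -0.0811  0.0448]
cup 94 ((544.8153686523438, -88.46588134765625), (147.747314453125, 31.649728775024414), 24.08891487121582) [ 0.4929 -0.1112  0.0586]
balls 95 ((506.1376037597656, -339.0301818847656), (79.98753356933594, 20.290433883666992), 11.152627944946289) [ 0.5048 -0.338   0.1137]
```

```bash
python3 -m pendant '[{"tx":5,"ty":3,"tz":5,"jaw":1},{"tx":10,"ty":6,"tz":9},{"tx":15,"ty":9,"tz":12},{"tx":20,"ty":12,"tz":13},{"tx":25,"ty":15,"tz":13},{"tx":29,"ty":18,"tz":13},{"tx":29,"ty":20,"tz":13},{"tx":29,"ty":20,"tz":13},{"tx":29,"ty":20,"tz":13}]'; python3 - <<'E'
from h import *
d=snap("wrist","w1"); s=manip.get_state(); print(s["position"],s["ee_rot"],s["clock"]); print(d["fx"],d["pose"].round(3)); print(proj(d,[[.506,-.339,.066]]))
E
```

```text
[ 0.17957527 -0.54582571  0.23062513] [-7.16308821e-04  9.87402695e-01  1.58225799e-01 -2.85668379e-05] 0.15
315.2863126703342 [[ 0.312 -0.909 -0.276  0.251]
 [-0.95  -0.299 -0.089 -0.523]
 [-0.001  0.29  -0.957  0.373]
 [ 0.     0.     0.     1.   ]]
[[ 129.94399363 -361.2397607 ]]invalid input at $[0]: expected keys jaw, tx, ty, tz, ax, ay, az
```

View pics/w1.png

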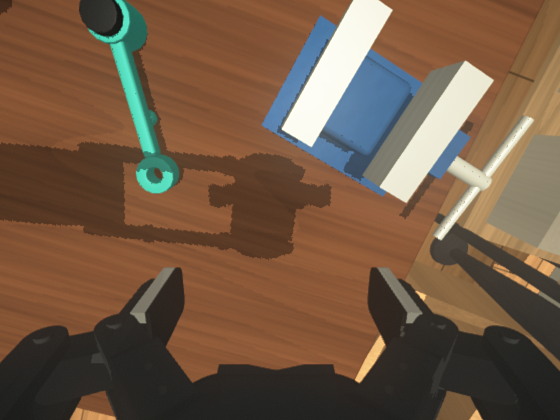

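The move was refused because every row needs all the keys. This wrist view shows only the turquoise decoy and a vise.

```bash
python3 -m pendant '[{"jaw":1,"tx":5,"ty":3,"tz":5,"ax":0,"ay":0,"az":0},{"jaw":1,"tx":10,"ty":6,"tz":9,"ax":0,"ay":0,"az":0},{"jaw":1,"tx":15,"ty":9,"tz":10,"ax":0,"ay":0,"az":0},{"jaw":1,"tx":20,"ty":12,"tz":10,"ax":0,"ay":0,"az":0},{"jaw":1,"tx":25,"ty":15,"tz":10,"ax":0,"ay":0,"az":0},{"jaw":1,"tx":27,"ty":18,"tz":10,"ax":0,"ay":0,"az":0},{"jaw":1,"tx":27,"ty":19,"tz":10,"ax":0,"ay":0,"az":0},{"jaw":1,"tx":27,"ty":19,"tz":10,"ax":0,"ay":0,"az":0},{"jaw":1,"tx":27,"ty":19,"tz":10,"ax":0,"ay":0,"az":0}]'; python3 - <<'E'
from h import *
d=snap("wrist","w2"); P=cloud(d)
print(proj(d,[[.506,-.339,.066],[.558,-.078,.04]]))
Q=P.reshape(-1,3);C=d["pixels"].reshape(-1,3)
m=(Q[:,2]>.06)&(Q[:,2]<.07)&(abs(Q[:,0]-.506)<.09)&(abs(Q[:,1]+.339)<.09)
print(m.sum(),cv2.minAreaRect((Q[m,:2]*1000).astype(np.float32)),np.median(Q[m,2]))
for x,y in[(.539,-.331),(.472,-.339)]:
    m=(Q[:,2]>.095)&(Q[:,2]<.13)&(np.hypot(Q[:,0]-x,Q[:,1]-y)<.03)
    q=Q[m]; A=np.c_[2*q,np.ones(len(q))]; s=np.linalg.lstsq(A,(q**2).sum(1),rcond=None)[0]
    print(m.sum(),"sphere",s[:3],np.sqrt(s[3]+s[:3]@s[:3]),q[:,2].max(),C[m].mean(0))
E
```

```text
clock: 1.27
position: [0.4488, -0.3573, 0.3313]
ee_rot: [0.0, 0.988, 0.157, -0.0]
contact_force: [-0.9, 0.4, -0.2]
width: 0.0854
gripper_force: 0.0
[[274.97318153 129.20686915]
 [ 82.83188155  16.76643479]]
4024 ((509.06842041015625, -339.9711608886719), (120.07929229736328, 60.10613250732422), 10.574296951293945) 0.06543113755415933
338 sphere [ 0.53858811 -0.33442419  0.10899984] 0.01053985546156461 0.12111659743456865 [125.46745562 225.99704142 251.18639053]
288 sphere [ 0.47960809 -0.34544771  0.10907613] 0.010522107776549045 0.12003523781329911 [57.36805556 71.98611111 94.9375    ]
```

```bash
python3 -m pendant '[{"jaw":1,"tx":0,"ty":6,"tz":0,"ax":0,"ay":0,"az":0},{"jaw":1,"tx":0,"ty":12,"tz":0,"ax":0,"ay":0,"az":0},{"jaw":1,"tx":0,"ty":18,"tz":0,"ax":0,"ay":0,"az":0},{"jaw":1,"tx":0,"ty":24,"tz":0,"ax":0,"ay":0,"az":0},{"jaw":1,"tx":0,"ty":30,"tz":-2,"ax":0,"ay":0,"az":0},{"jaw":1,"tx":0,"ty":34,"tz":-4,"ax":0,"ay":0,"az":0},{"jaw":1,"tx":0,"ty":35,"tz":-4,"ax":0,"ay":0,"az":0},{"jaw":1,"tx":0,"ty":35,"tz":-4,"ax":0,"ay":0,"az":0}]'; python3 - <<'E'
from h import *
d=snap("wrist","w3"); P=cloud(d)
print(proj(d,[[.59,.155,.061],[.625,-.044,.043],[.49,-.11,.058]]))
Q=P.reshape(-1,3)
def rect(n,x,y,r,za,zb):
    m=(Q[:,2]>za)&(Q[:,2]<zb)&(np.hypot(Q[:,0]-x,Q[:,1]-y)<r); print(n,m.sum(),cv2.minAreaRect((Q[m,:2]*1000).astype(np.float32)),np.median(Q[m],0).round(4))
rect("lug",.6,.16,.06,.054,.068)
rect("arm",.558,-.078,.12,.03,.07)
rect("bar",.558,-.078,.055,.032,.046)
rect("eye",.625,-.044,.03,.037,.048)
rect("cup",.49,-.11,.03,.052,.064)
E
```

```text
clock: 2.33
position: [0.4502, -0.0071, 0.2919]
ee_rot: [0.001, 0.987, 0.158, 0.0]
contact_force: [0.5, -0.4, 0.5]
width: 0.0854
gripper_force: 0.0
[[167.22495737   7.25342946]
 [354.69712813  42.33659928]
 [365.83807087 177.01094716]]
lug 2392 ((583.0104370117188, 146.4398193359375), (49.85466003417969, 56.33218002319336), 35.24695587158203) [0.5797 0.1459 0.0603]
arm 3264 ((561.5254516601562, -80.04094696044922), (190.14614868164062, 43.15232467651367), 25.70655632019043) [ 0.5662 -0.076   0.0415]
bar 1237 ((559.5850219726562, -81.68878936767578), (109.75125122070312, 21.602018356323242), 23.549907684326172) [ 0.5609 -0.0788  0.0391]
eye 1076 ((625.9078369140625, -50.022315979003906), (49.826942443847656, 39.82011795043945), 52.34218215942383) [ 0.6256 -0.0487  0.0421]
cup 616 ((495.2958679199219, -111.87142944335938), (31.88719367980957, 32.531005859375), 17.294523239135742) [ 0.4955 -0.1114  0.0574]
```

View pics/w3.png

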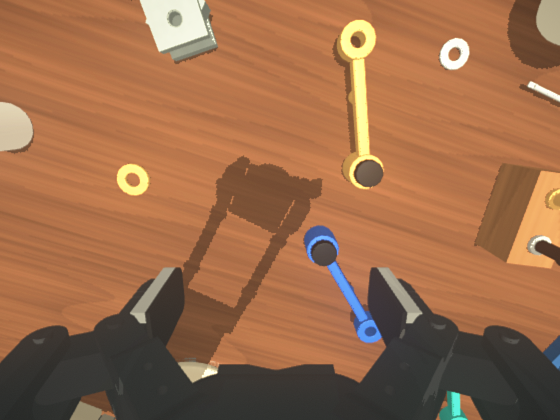

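The view shows the bracket hole at about (175,18), the eye hole at (357,40) and the cup insert at (368,173).

```bash
cat > arm.py <<'E'
from h import *
def armfit(d,x,y):
    Q=cloud(d).reshape(-1,3)
    near=np.hypot(Q[:,0]-x,Q[:,1]-y)
    def circ(x0,y0,za,zb,r):
        m=(Q[:,2]>za)&(Q[:,2]<zb)&(np.hypot(Q[:,0]-x0,Q[:,1]-y0)<r+.008); return cv2.minEnclosingCircle((Q[m,:2]*1000).astype(np.float32))
    return circ
E
python3 - <<'E'
from arm import *
d=load("w3");t=load("top0")
print("brkt",atz(d,[175,18],.061),atz(d,[175,18],.061+.000))
print("eye",atz(d,[357,40],.043)); print("cup",atz(d,[368,173],.058))
e=atz(d,[357,40],.043)[0];c=atz(d,[368,173],.058)[0];v=e-c
print("yaw",np.degrees(np.arctan2(v[1],v[0])),np.hypot(v[0],v[1]),"origin",(e+c)/2)
# bar line fit
Q=cloud(d).reshape(-1,3);o=(e+c)[:2]/2;u=v[:2]/np.hypot(*v[:2]);r=Q[:,:2]-o;a=r@u;b=r@[-u[1],u[0]]
m=(abs(a)<.048)&(abs(b)<.02)&(Q[:,2]>.036)&(Q[:,2]<.045);k=np.polyfit(a[m],b[m],1);print(m.sum(),k,"bar z",np.median(Q[m,2]))
G=cv2.cvtColor(d["pixels"],cv2.COLOR_BGR2GRAY);cr=G[0:45,145:215]
# hole pixels: dark inside lug, and seen below lug top
P=cloud(d)
z=P[8:30,162:190,2];vv,uu=np.nonzero(z<.05);print("hole px",len(vv),uu.mean()+162,vv.mean()+8, uu.min()+162,uu.max()+162,vv.min()+8,vv.max()+8)
print("state",manip.get_state()["position"])
t_=proj(t,[[.5905,.153,.061],e]);print("top proj",t_)
T=cv2.resize(t["pixels"][130:230,200:350],None,fx=5,fy=5);cv2.imwrite("pics/topcrop.png",T)
E
```

```text
brkt [[0.58294583 0.14519715 0.061     ]] [[0.58294583 0.14519715 0.061     ]]
eye [[ 0.62796331 -0.04554566  0.043     ]]
cup [[ 0.49530825 -0.11056818  0.058     ]]
yaw 26.112357472935102 0.14773386257114837 origin [ 0.56163578 -0.07805692  0.0505    ]
993 [ 0.00558313 -0.00063737] bar z 0.039128463043994754
hole px 109 175.9724770642202 19.587155963302752 171 181 14 25
state [ 0.45043996 -0.00769991  0.29208172]
top proj [[241.43244288 181.46529534]
 [305.06105106 169.09704327]]
```

View pics/topcrop.png

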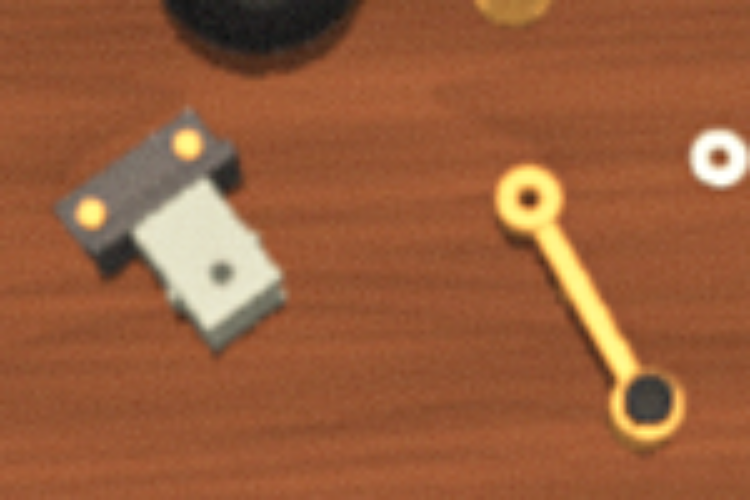

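Top crop shows the lug hole at crop (221,271), which matches the wrist measurement. Bracket axis is about (0.583, 0.1455) at yaw 35.2°. Arm origin is about (0.562, -0.078) at yaw 26.4°. Next I approach the bar.

```bash
python3 -m pendant '[{"jaw":1,"tx":4,"ty":-2.5,"tz":-3,"ax":0,"ay":0,"az":4},{"jaw":1,"tx":8,"ty":-5,"tz":-6,"ax":0,"ay":0,"az":8.2},{"jaw":1,"tx":11.2,"ty":-7.1,"tz":-10,"ax":0,"ay":0,"az":8.2},{"jaw":1,"tx":11.2,"ty":-7.1,"tz":-15,"ax":0,"ay":0,"az":8.2},{"jaw":1,"tx":11.2,"ty":-7.1,"tz":-20,"ax":0,"ay":0,"az":8.2},{"jaw":1,"tx":11.2,"ty":-7.1,"tz":-20,"ax":0,"ay":0,"az":8.2},{"jaw":1,"tx":11.2,"ty":-7.1,"tz":-20,"ax":0,"ay":0,"az":8.2}]'; python3 - <<'E'
from h import *
d=snap("wrist","w4"); s=manip.get_state();R=d["pose"]
print(s["position"],s["ee_rot"]);print(proj(d,[[.628,-.0455,.043],[.562,-.0785,.04]]))
Q=cloud(d).reshape(-1,3);o=np.array([.562,-.0785]);an=np.radians(26.4);u=np.array([np.cos(an),np.sin(an)]);r=Q[:,:2]-o;a=r@u;b=r@[-u[1],u[0]]
m=(abs(a)<.048)&(abs(b)<.02)&(Q[:,2]>.036)&(Q[:,2]<.045)
if m.sum()>20:print(m.sum(),np.polyfit(a[m],b[m],1),a[m].min(),a[m].max(),np.median(b[m]),np.median(Q[m,2]))
m=(abs(a-.075)<.03)&(abs(b)<.03)&(Q[:,2]>.039)&(Q[:,2]<.046);print(m.sum(),cv2.minEnclosingCircle((np.c_[a,b][m]*1000).astype(np.float32)))
E
```

```text
clock: 3.25
position: [0.5634, -0.0789, 0.0932]
ee_rot: [0.001, 0.974, 0.228, 0.001]
contact_force: [0.4, 0.4, 1.2]
width: 0.0852
gripper_force: 0.0
[ 0.5638255  -0.07868643  0.09387758] [0.00134671 0.97367444 0.22792851 0.00220481]
[[271.2903353  120.82979524]
 [272.33353592 236.76249577]]
2794 [-0.00260269 -0.00073075] -0.047977916968224725 0.04799294116341731 -0.0006324591975075753 0.039207094311555654
3192 ((69.7435073852539, -1.3018664121627808), 24.903139114379883)
```

```bash
python3 -m pendant '[{"jaw":1,"tx":0,"ty":0,"tz":-4,"ax":0,"ay":0,"az":0},{"jaw":1,"tx":0,"ty":0,"tz":-7,"ax":0,"ay":0,"az":0},{"jaw":1,"tx":0,"ty":0,"tz":-8.1,"ax":0,"ay":0,"az":0},{"jaw":1,"tx":0,"ty":0,"tz":-8.1,"ax":0,"ay":0,"az":0},{"jaw":-1,"tx":0,"ty":0,"tz":-8.1,"ax":0,"ay":0,"az":0},{"jaw":-1,"tx":0,"ty":0,"tz":-8.1,"ax":0,"ay":0,"az":0},{"jaw":-1,"tx":0,"ty":0,"tz":-8.1,"ax":0,"ay":0,"az":0},{"jaw":-1,"tx":0,"ty":0,"tz":-8.1,"ax":0,"ay":0,"az":0},{"jaw":-1,"tx":0,"ty":0,"tz":-8.1,"ax":0,"ay":0,"az":0},{"jaw":-1,"tx":0,"ty":0,"tz":-8.1,"ax":0,"ay":0,"az":0}]' 80;  python3 -m pendant '[{"jaw":-1,"tx":0,"ty":0,"tz":0,"ax":0,"ay":0,"az":0},{"jaw":-1,"tx":0,"ty":0,"tz":3,"ax":0,"ay":0,"az":0},{"jaw":-1,"tx":0,"ty":0,"tz":7,"ax":0,"ay":0,"az":0},{"jaw":-1,"tx":0,"ty":0,"tz":7,"ax":0,"ay":0,"az":0}]'
```

```text
clock: 4.55
position: [0.5621, -0.0775, 0.0108]
ee_rot: [0.0, 0.974, 0.229, 0.0]
contact_force: [-0.3, -0.8, 4.6]
width: 0.0129
gripper_force: 78.0
clock: 5.05
position: [0.5636, -0.0775, 0.0822]
ee_rot: [0.001, 0.974, 0.228, 0.002]
contact_force: [0.1, 0.1, -3.3]
width: 0.0131
gripper_force: 78.6
```

```bash
python3 -m pendant '[{"jaw":-1,"tx":-1.5,"ty":2.5,"tz":0,"ax":0,"ay":0,"az":2},{"jaw":-1,"tx":-4,"ty":6,"tz":0,"ax":0,"ay":0,"az":5},{"jaw":-1,"tx":-6.5,"ty":10.5,"tz":0,"ax":0,"ay":0,"az":8.9},{"jaw":-1,"tx":-8.5,"ty":13.5,"tz":0,"ax":0,"ay":0,"az":8.9},{"jaw":-1,"tx":-9,"ty":14.5,"tz":-2,"ax":0,"ay":0,"az":8.9},{"jaw":-1,"tx":-9,"ty":14.5,"tz":-5,"ax":0,"ay":0,"az":8.9},{"jaw":-1,"tx":-9,"ty":14.5,"tz":-6.8,"ax":0,"ay":0,"az":8.9},{"jaw":-1,"tx":-9,"ty":14.5,"tz":-6.8,"ax":0,"ay":0,"az":8.9},{"jaw":-1,"tx":-9,"ty":14.5,"tz":-6.8,"ax":0,"ay":0,"az":8.9}]'; python3 - <<'E'
from h import *
d=snap("wrist","w5"); print(proj(d,[[.583,.1455,.061]]))
E
```

```text
clock: 6.18
position: [0.4703, 0.0678, 0.0109]
ee_rot: [-0.0, 0.953, 0.303, -0.001]
contact_force: [0.3, -0.7, -3.0]
width: 0.0125
gripper_force: 80.6
[[ 277.34991599 -176.94375346]]
```

View pics/w5.png

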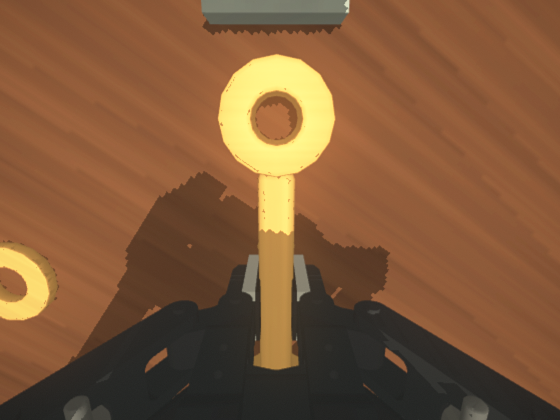

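The eye (276,116) is centred on the lug front edge (202–349, mid 275.5), so lateral alignment is good.

```bash
python3 - <<'E'
from h import *
d=load("w5");P=cloud(d)
print("eye z",np.nanmedian(P[70:85,250:300,2]),np.nanmedian(P[150:165,255:300,2]),"bar",np.nanmedian(P[185:225,268:286,2]))
e=atz(d,[276,117],.0435)[0];a=atz(d,[204,12],.061)[0];b=atz(d,[348,12],.061)[0];print(e,a,b)
v=b-a;print("lug yaw",np.degrees(np.arctan2(v[1],v[0]))+90,np.hypot(v[0],v[1]))
u=np.array([np.cos(np.radians(35.2)),np.sin(np.radians(35.2))]);m=(a+b)[:2]/2
for n,h in(("edge",m+.024*u),("hole",np.array([.583,.1455]))):
    g=h-e[:2];print(n,h,"ahead",g@u,"side",g@[-u[1],u[0]],"shift cm",g*100)
w=e[:2]-atz(d,[276,210],.04)[0][:2];print("arm yaw",np.degrees(np.arctan2(w[1],w[0])))
E
```

```text
eye z 0.04314813533471265 0.043120364416288345 bar 0.040115673527046966
[0.53205119 0.10983595 0.0435    ] [0.54241372 0.13964174 0.061     ] [0.56358607 0.10966132 0.061     ]
lug yaw 35.22995913324695 0.03670277561868235
edge [0.57261137 0.13848591] ahead 0.04965830812943681 side 3.0969483326145214e-05 shift cm [4.05601813 2.86499601]
hole [0.583  0.1455] ahead 0.06219047268184928 side -0.00022584304054558066 shift cm [5.09488107 3.56640517]
arm yaw 35.27118208415971
```

```bash
python3 -m pendant '[{"jaw":-1,"tx":0.8,"ty":0.57,"tz":0,"ax":0,"ay":0,"az":0},{"jaw":-1,"tx":1.6,"ty":1.13,"tz":0,"ax":0,"ay":0,"az":0},{"jaw":-1,"tx":2.4,"ty":1.7,"tz":0,"ax":0,"ay":0,"az":0},{"jaw":-1,"tx":3.2,"ty":2.26,"tz":0,"ax":0,"ay":0,"az":0},{"jaw":-1,"tx":4,"ty":2.82,"tz":0,"ax":0,"ay":0,"az":0},{"jaw":-1,"tx":4.5,"ty":3.17,"tz":0,"ax":0,"ay":0,"az":0},{"jaw":-1,"tx":4.7,"ty":3.32,"tz":0,"ax":0,"ay":0,"az":0},{"jaw":-1,"tx":4.7,"ty":3.32,"tz":0,"ax":0,"ay":0,"az":0}]'
```

```text
clock: 7.22
position: [0.5185, 0.101, 0.0123]
ee_rot: [0.0, 0.953, 0.303, -0.0]
contact_force: [-0.1, 0.3, -3.2]
width: 0.0129
gripper_force: 80.6
```

```bash
python3 -m pendant '[{"jaw":-1,"tx":0.12,"ty":0.08,"tz":-0.05,"ax":0,"ay":0,"az":0},{"jaw":-1,"tx":0.25,"ty":0.18,"tz":-0.1,"ax":0,"ay":0,"az":0},{"jaw":-1,"tx":0.38,"ty":0.27,"tz":-0.1,"ax":0,"ay":0,"az":0},{"jaw":-1,"tx":0.38,"ty":0.27,"tz":-0.1,"ax":0,"ay":0,"az":0},{"jaw":-1,"tx":0.38,"ty":0.27,"tz":-0.1,"ax":0,"ay":0,"az":0}]'
```

```text
clock: 7.85
position: [0.521, 0.1035, 0.011]
ee_rot: [-0.0, 0.953, 0.303, -0.001]
contact_force: [-4.4, -0.7, -2.7]
width: 0.0127
gripper_force: 80.5
```

```bash
python3 -m pendant '[{"jaw":-1,"tx":0.05,"ty":0.1,"tz":0,"ax":0,"ay":0,"az":0},{"jaw":-1,"tx":0.1,"ty":0.15,"tz":0,"ax":0,"ay":0,"az":0},{"jaw":-1,"tx":0.1,"ty":0.15,"tz":0,"ax":0,"ay":0,"az":0},{"jaw":-1,"tx":0.1,"ty":0.15,"tz":0,"ax":0,"ay":0,"az":0}]'
```

```text
clock: 8.35
position: [0.521, 0.1043, 0.0108]
ee_rot: [0.0, 0.953, 0.304, -0.003]
contact_force: [-7.5, -3.5, -1.6]
width: 0.0129
gripper_force: 80.6
```

```bash
python3 -m pendant '[{"jaw":-1,"tx":0.08,"ty":0.08,"tz":0,"ax":0,"ay":0,"az":0},{"jaw":-1,"tx":0.15,"ty":0.14,"tz":0,"ax":0,"ay":0,"az":0},{"jaw":-1,"tx":0.15,"ty":0.14,"tz":0,"ax":0,"ay":0,"az":0},{"jaw":-1,"tx":0.15,"ty":0.14,"tz":0,"ax":0,"ay":0,"az":0}]'; python3 - <<'E'
from h import *
d=snap("wrist","w6"); print(proj(d,[[.583,.1455,.061]]))
cv2.imwrite("pics/w6c.png",cv2.resize(d["pixels"][0:200,130:430],None,fx=2,fy=2))
d=snap("scene","s6");u=proj(d,[[.583,.1455,.061]])[0].astype(int);print(u)
cv2.imwrite("pics/s6c.png",cv2.resize(d["pixels"][u[1]-45:u[1]+45,u[0]-75:u[0]+45],None,fx=5,fy=5))
E
```

```text
clock: 8.85
position: [0.521, 0.1044, 0.0107]
ee_rot: [0.001, 0.953, 0.304, -0.004]
contact_force: [-8.7, -8.7, 1.3]
width: 0.0127
gripper_force: 80.9
[[279.69049259 119.53777657]]
[312 196]
```

View pics/w6c.png

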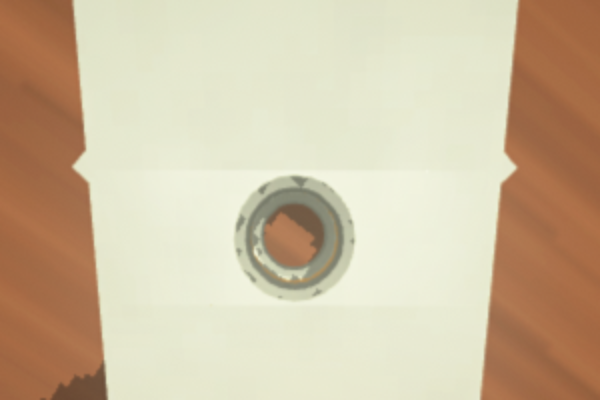

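The hole at crop (294,237), full image (277,118), is clear down to the bench, so the eye is home. I'll ease the push, release, rise and check.

```bash
python3 -m pendant '[{"jaw":-1,"tx":-0.15,"ty":-0.14,"tz":0,"ax":0,"ay":0,"az":0},{"jaw":-1,"tx":-0.2,"ty":-0.2,"tz":-0.03,"ax":0,"ay":0,"az":0},{"jaw":-0.5,"tx":-0.2,"ty":-0.2,"tz":-0.03,"ax":0,"ay":0,"az":0},{"jaw":0,"tx":-0.2,"ty":-0.2,"tz":-0.03,"ax":0,"ay":0,"az":0},{"jaw":0.6,"tx":-0.2,"ty":-0.2,"tz":0,"ax":0,"ay":0,"az":0},{"jaw":0.6,"tx":-0.2,"ty":-0.2,"tz":0,"ax":0,"ay":0,"az":0},{"jaw":0.6,"tx":-0.2,"ty":-0.2,"tz":3,"ax":0,"ay":0,"az":0},{"jaw":0.6,"tx":-0.2,"ty":-0.2,"tz":9,"ax":0,"ay":0,"az":0},{"jaw":0.6,"tx":-0.2,"ty":-0.2,"tz":11,"ax":0,"ay":0,"az":0},{"jaw":0.6,"tx":-0.2,"ty":-0.2,"tz":11,"ax":0,"ay":0,"az":0}]'; python3 - <<'E'
from h import *
d=snap("wrist","w7");u=proj(d,[[.583,.1455,.061]])[0];print(u);u=u.astype(int)
cv2.imwrite("pics/w7c.png",cv2.resize(d["pixels"][u[1]-50:u[1]+50,u[0]-60:u[0]+60],None,fx=5,fy=5))
P=cloud(d)
g=cv2.cvtColor(d["pixels"],cv2.COLOR_BGR2GRAY)
z=P[u[1]-25:u[1]+25,u[0]-25:u[0]+25,2];vv,uu=np.nonzero(z<.055);print(len(vv),uu.mean()+u[0]-25,vv.mean()+u[1]-25,uu.min(),uu.max(),vv.min(),vv.max())
pts=np.c_[uu+u[0]-25,vv+u[1]-25].astype(np.float32);c,r=cv2.minEnclosingCircle(pts);print(c,r,atz(d,c,.061))
print(atz(load("w6"),[277,118.5],.061))
E
```

```text
clock: 10.2
position: [0.5245, 0.1047, 0.1232]
ee_rot: [0.001, 0.953, 0.303, 0.002]
contact_force: [-0.5, -0.9, -1.0]
width: 0.068
gripper_force: 0.0
[274.30947813 122.78512014]
377 272.946949602122 122.31564986737402 14 34 15 36
(273.0, 122.32499694824219) 11.088638305664062 [[0.58275399 0.14632606 0.061     ]]
[[0.5827933  0.14626887 0.061     ]]
```

View pics/w7c.png

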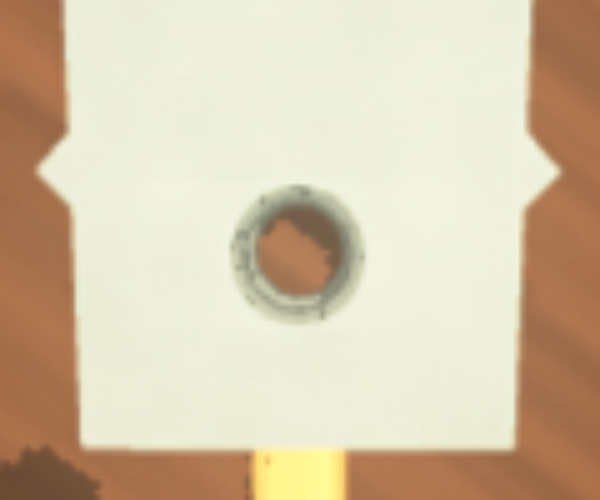

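The eye stays centred in the lug hole (crop (298,254)) after release. Bracket hole is at (0.5828, 0.1463). Next is the pin.

```bash
python3 -m pendant '[{"jaw":0.6,"tx":0,"ty":-3,"tz":4,"ax":0,"ay":0,"az":-3},{"jaw":0.6,"tx":0,"ty":-9,"tz":8,"ax":0,"ay":0,"az":-8},{"jaw":0.6,"tx":0.5,"ty":-15,"tz":8,"ax":0,"ay":0,"az":-13},{"jaw":0.6,"tx":1,"ty":-21,"tz":8,"ax":0,"ay":0,"az":-18},{"jaw":0.6,"tx":1.4,"ty":-27,"tz":8,"ax":0,"ay":0,"az":-22},{"jaw":0.6,"tx":1.4,"ty":-33,"tz":8,"ax":0,"ay":0,"az":-24.6},{"jaw":0.6,"tx":1.4,"ty":-39,"tz":8,"ax":0,"ay":0,"az":-24.6},{"jaw":0.6,"tx":1.4,"ty":-43.9,"tz":8,"ax":0,"ay":0,"az":-24.6},{"jaw":0.6,"tx":1.4,"ty":-43.9,"tz":8,"ax":0,"ay":0,"az":-24.6},{"jaw":0.6,"tx":1.4,"ty":-43.9,"tz":8,"ax":0,"ay":0,"az":-24.6}]'; python3 - <<'E'
from h import *
d=snap("wrist","w8"); s=manip.get_state();print(s["position"],s["ee_rot"])
Q=cloud(d).reshape(-1,3);C=d["pixels"].reshape(-1,3)
for x,y in[(.539,-.334),(.480,-.345)]:
    m=(Q[:,2]>.102)&(Q[:,2]<.13)&(np.hypot(Q[:,0]-x,Q[:,1]-y)<.02)
    q=Q[m]; A=np.c_[2*q,np.ones(len(q))]; k=np.linalg.lstsq(A,(q**2).sum(1),rcond=None)[0]
    print(m.sum(),"sphere",k[:3],np.sqrt(k[3]+k[:3]@k[:3]),C[m].mean(0),proj(d,k[:3]))
E
```

```text
clock: 11.5
position: [0.5362, -0.3336, 0.1992]
ee_rot: [-0.002, 0.996, 0.093, -0.001]
contact_force: [0.5, 1.1, -0.5]
width: 0.0686
gripper_force: 0.0
[ 0.53642847 -0.33302595  0.19975577] [-0.00138253  0.99561694  0.0935092  -0.00101183]
624 sphere [ 0.53870971 -0.33438926  0.10901902] 0.010560836659794891 [ 89.26282051 166.61217949 219.69230769] [[276.6226053  215.13485511]]
557 sphere [ 0.47975402 -0.34534083  0.10894885] 0.010591331077021409 [43.59964093 54.77199282 72.80969479] [[276.4235467  284.22039391]]
```

```bash
python3 -m pendant '[{"jaw":0.6,"tx":0.1,"ty":-0.1,"tz":-5,"ax":0,"ay":0,"az":0},{"jaw":0.6,"tx":0.1,"ty":-0.1,"tz":-9,"ax":0,"ay":0,"az":0},{"jaw":0.6,"tx":0.1,"ty":-0.1,"tz":-11.5,"ax":0,"ay":0,"az":0},{"jaw":0.6,"tx":0.1,"ty":-0.1,"tz":-12.4,"ax":0,"ay":0,"az":0},{"jaw":0.6,"tx":0.1,"ty":-0.1,"tz":-12.4,"ax":0,"ay":0,"az":0},{"jaw":-0.4,"tx":0.1,"ty":-0.1,"tz":-12.4,"ax":0,"ay":0,"az":0},{"jaw":-1,"tx":0.1,"ty":-0.1,"tz":-12.4,"ax":0,"ay":0,"az":0},{"jaw":-1,"tx":0.1,"ty":-0.1,"tz":-12.4,"ax":0,"ay":0,"az":0},{"jaw":-1,"tx":0.1,"ty":-0.1,"tz":-12.4,"ax":0,"ay":0,"az":0},{"jaw":-1,"tx":0.1,"ty":-0.1,"tz":-12.4,"ax":0,"ay":0,"az":0}]' 60
```

```text
clock: 12.8
position: [0.5384, -0.3357, 0.0784]
ee_rot: [0.001, 0.996, 0.093, 0.001]
contact_force: [-0.7, 1.4, 6.2]
width: 0.0191
gripper_force: 58.3
```

Width 19 mm suggests the pads caught the ball's underside, so I'll reopen, go lower and regrip.

```bash
python3 -m pendant '[{"jaw":-0.3,"tx":0,"ty":0,"tz":0,"ax":0,"ay":0,"az":0},{"jaw":-0.2,"tx":0,"ty":0.05,"tz":0,"ax":0,"ay":0,"az":0},{"jaw":-0.2,"tx":0,"ty":0.05,"tz":-0.3,"ax":0,"ay":0,"az":0},{"jaw":-0.2,"tx":0,"ty":0.05,"tz":-0.3,"ax":0,"ay":0,"az":0}]'; python3 -m pendant '[{"jaw":-1,"tx":0,"ty":0,"tz":0,"ax":0,"ay":0,"az":0},{"jaw":-1,"tx":0,"ty":0,"tz":0,"ax":0,"ay":0,"az":0},{"jaw":-1,"tx":0,"ty":0,"tz":0,"ax":0,"ay":0,"az":0},{"jaw":-1,"tx":0,"ty":0,"tz":0,"ax":0,"ay":0,"az":0},{"jaw":-1,"tx":0,"ty":0,"tz":0,"ax":0,"ay":0,"az":0}]'
```

```text
clock: 13.3
position: [0.5376, -0.3348, 0.0737]
ee_rot: [-0.0, 0.996, 0.093, -0.0]
contact_force: [-0.3, 0.4, 0.4]
width: 0.0347
gripper_force: 0.0
clock: 13.92
position: [0.538, -0.3349, 0.0743]
ee_rot: [0.0, 0.996, 0.093, -0.0]
contact_force: [-0.0, -0.1, -1.5]
width: 0.019
gripper_force: 58.4
```

```bash
python3 -m pendant '[{"jaw":-1,"tx":0,"ty":0,"tz":1,"ax":0,"ay":0,"az":0},{"jaw":-1,"tx":0,"ty":0,"tz":3,"ax":0,"ay":0,"az":0},{"jaw":-1,"tx":0,"ty":0,"tz":6,"ax":0,"ay":0,"az":0},{"jaw":-1,"tx":0,"ty":0,"tz":10,"ax":0,"ay":0,"az":0},{"jaw":-1,"tx":0,"ty":0,"tz":14,"ax":0,"ay":0,"az":0},{"jaw":-1,"tx":0,"ty":0,"tz":14,"ax":0,"ay":0,"az":0},{"jaw":-1,"tx":0,"ty":0,"tz":14,"ax":0,"ay":0,"az":0}]'; python3 - <<'E'
from h import *
d=snap("wrist","w9");s=snap("scene","s9")
u=proj(s,[[.538,-.335,.2]])[0].astype(int);print(u)
a=cv2.resize(d["pixels"][150:420,120:440],(640,540))[:, :400]
a=cv2.resize(d["pixels"][200:400,200:360],(400,500));b=cv2.resize(s["pixels"][max(u[1]-60,0):u[1]+40,u[0]-40:u[0]+40],(400,500))
cv2.imwrite("pics/p9.png",np.hstack([a,b]))
E
```

```text
clock: 14.8
position: [0.5375, -0.3346, 0.2141]
ee_rot: [-0.0, 0.996, 0.093, -0.0]
contact_force: [0.1, 0.7, -1.7]
width: 0.019
gripper_force: 58.5
[166 255]
```

View pics/p9.png

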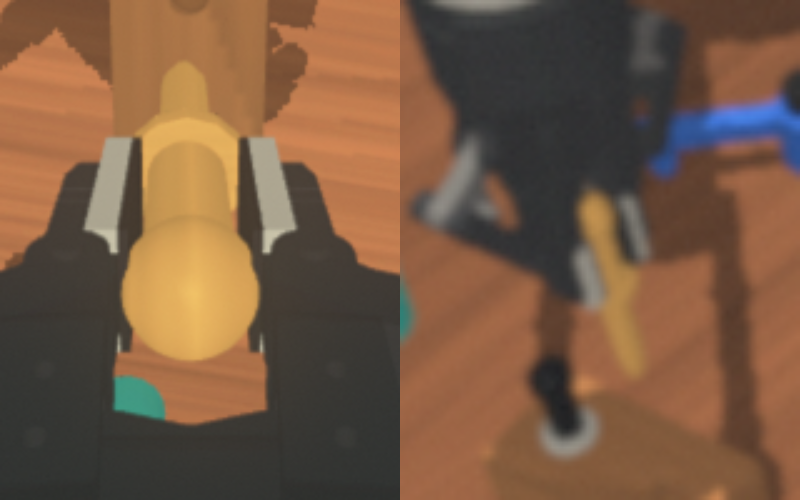

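The left half shows the ball pinched by the pads' upper edges (ball at (190,290), tip at (183,62)). The right half shows the pin hanging near vertical. I'll measure its tilt.

```bash
python3 - <<'E'
from h import *
d=load("w9");P=cloud(d)
q=P[290:340,255:300].reshape(-1,3);
q=q[(np.hypot(q[:,0]-.538,q[:,1]+.335)<.02)&(q[:,2]>.235)&(q[:,2]<.27)];
A=np.c_[2*q,np.ones(len(q))];k=np.linalg.lstsq(A,(q**2).sum(1),rcond=None)[0];c=k[:3];r=np.sqrt(k[3]+c@c);print(len(q),c,r)
print("tip px if vertical (end circle front/back)",proj(d,[c+[0,0,-.101],c+[.003,0,-.101],c+[-.003,0,-.101]]))
# shank points
Q=P.reshape(-1,3);m=(np.hypot(Q[:,0]-c[0],Q[:,1]-c[1])<.03)&(Q[:,2]>c[2]-.1)&(Q[:,2]<c[2]-.05);s=Q[m];print(m.sum())
uu=np.nonzero(m.reshape(420,560));
h=c[2]-s[:,2]
for a,b in((.05,.06),(.06,.07),(.07,.08),(.08,.09),(.09,.1)):
    w=s[(h>a)&(h<b)]; print(a,len(w),((w.min(0)+w.max(0))/2-c)[:2] if len(w) else "", (w.max(0)-c)[0] if len(w) else "")
E
```

```text
2164 [ 0.53820201 -0.33528745  0.24823829] 0.011250951729197801
tip px if vertical (end circle front/back) [[275.65387905 227.70046524]
 [276.44701806 223.72935805]
 [274.86686358 231.64091289]]
312
0.05 5 [0.00527753 0.00220419] 0.005987102341282746
0.06 111 [0.00338965 0.00198531] 0.006366480269288655
0.07 104 [0.00300379 0.00150662] 0.006234452096018694
0.08 82 [0.00231755 0.00177755] 0.005909587666260818
0.09 10 [0.00400138 0.00261388] 0.005088825995413271
```

The pin hangs vertical within about 1 mm. I'll carry it over the hole.

```bash
python3 -m pendant '[{"jaw":-1,"tx":0.4,"ty":3,"tz":0,"ax":0,"ay":0,"az":0},{"jaw":-1,"tx":1,"ty":8,"tz":0,"ax":0,"ay":0,"az":0},{"jaw":-1,"tx":1.5,"ty":14,"tz":0,"ax":0,"ay":0,"az":0},{"jaw":-1,"tx":2,"ty":20,"tz":0,"ax":0,"ay":0,"az":0},{"jaw":-1,"tx":3,"ty":26,"tz":0,"ax":0,"ay":0,"az":0},{"jaw":-1,"tx":3.5,"ty":32,"tz":0,"ax":0,"ay":0,"az":0},{"jaw":-1,"tx":4,"ty":38,"tz":0,"ax":0,"ay":0,"az":0},{"jaw":-1,"tx":4.46,"ty":43,"tz":0,"ax":0,"ay":0,"az":0},{"jaw":-1,"tx":4.46,"ty":46.5,"tz":0,"ax":0,"ay":0,"az":0},{"jaw":-1,"tx":4.46,"ty":48.2,"tz":0,"ax":0,"ay":0,"az":0}]'; python3 -m pendant '[{"jaw":-1,"tx":0,"ty":0,"tz":0,"ax":0,"ay":0,"az":0},{"jaw":-1,"tx":0,"ty":0,"tz":-3,"ax":0,"ay":0,"az":0},{"jaw":-1,"tx":0,"ty":0,"tz":-6,"ax":0,"ay":0,"az":0},{"jaw":-1,"tx":0,"ty":0,"tz":-7,"ax":0,"ay":0,"az":0},{"jaw":-1,"tx":0,"ty":0,"tz":-7,"ax":0,"ay":0,"az":0},{"jaw":-1,"tx":0,"ty":0,"tz":-7,"ax":0,"ay":0,"az":0}]'; python3 - <<'E'
from h import *
d=snap("wrist","w10");P=cloud(d);st=manip.get_state()["position"]
Q=P.reshape(-1,3);m=(np.hypot(Q[:,0]-.583,Q[:,1]-.146)<.014)&(Q[:,2]>st[2]+.026)&(Q[:,2]<st[2]+.05);q=Q[m]
A=np.c_[2*q,np.ones(len(q))];k=np.linalg.lstsq(A,(q**2).sum(1),rcond=None)[0];c=k[:3];print(st,len(q),"ball",c,np.sqrt(k[3]+c@c))
s=snap("scene","s10");u=proj(s,[[.583,.146,.061]])[0].astype(int)
a=cv2.resize(d["pixels"][180:360,200:360],(444,500));b=cv2.resize(s["pixels"][u[1]-60:u[1]+30,u[0]-40:u[0]+24],(356,500));cv2.imwrite("pics/p10.png",np.hstack([a,b]))
E
```

```text
clock: 16.15
position: [0.5817, 0.1487, 0.2128]
ee_rot: [0.0, 0.996, 0.094, -0.001]
contact_force: [-0.5, -0.9, -1.0]
width: 0.0191
gripper_force: 58.6
clock: 16.9
position: [0.5836, 0.1466, 0.1456]
ee_rot: [0.0, 0.996, 0.093, 0.001]
contact_force: [-0.2, -0.3, -1.5]
width: 0.019
gripper_force: 58.6
[0.58362121 0.14680244 0.14570387] 3170 ball [0.5828004  0.14583934 0.18083249] 0.011830977569265433
```

View pics/p10.png

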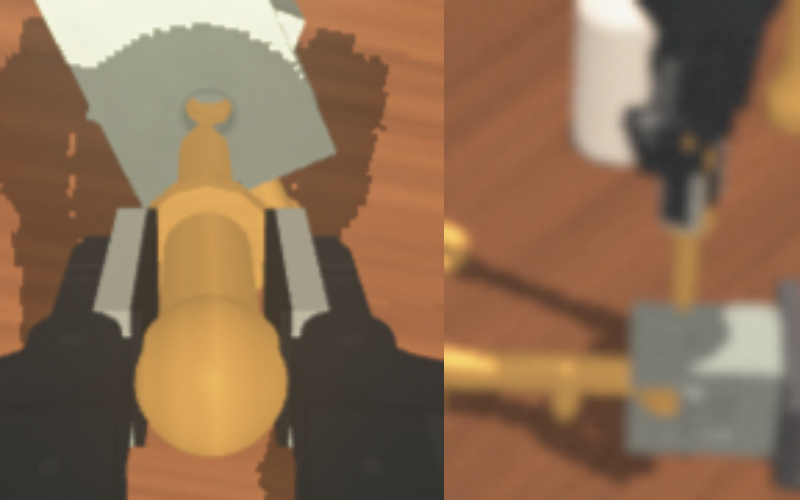

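Left half shows the tip directly over the hole (208,105). The ball at (0.5828, 0.1458) is within 0.5 mm of the hole. I'll insert.

```bash
python3 -m pendant '[{"jaw":-1,"tx":0,"ty":0.05,"tz":-1,"ax":0,"ay":0,"az":0},{"jaw":-1,"tx":0,"ty":0.05,"tz":-2,"ax":0,"ay":0,"az":0},{"jaw":-1,"tx":0,"ty":0.05,"tz":-2.7,"ax":0,"ay":0,"az":0},{"jaw":-1,"tx":0,"ty":0.05,"tz":-3.4,"ax":0,"ay":0,"az":0},{"jaw":-1,"tx":0,"ty":0.05,"tz":-3.4,"ax":0,"ay":0,"az":0}]'
```

```text
clock: 17.62
position: [0.5821, 0.1472, 0.1094]
ee_rot: [0.0, 0.996, 0.093, -0.001]
contact_force: [0.4, -1.7, -0.5]
width: 0.0194
gripper_force: 58.6
```

```bash
python3 -m pendant '[{"jaw":-1,"tx":0,"ty":0,"tz":-0.7,"ax":0,"ay":0,"az":0},{"jaw":-1,"tx":0,"ty":0,"tz":-1.4,"ax":0,"ay":0,"az":0},{"jaw":-1,"tx":0,"ty":0,"tz":-2.1,"ax":0,"ay":0,"az":0},{"jaw":-1,"tx":0,"ty":0,"tz":-2.1,"ax":0,"ay":0,"az":0}]'
```

```text
clock: 18.12
position: [0.582, 0.1474, 0.0884]
ee_rot: [0.0, 0.996, 0.093, -0.001]
contact_force: [0.4, -2.2, -1.2]
width: 0.0189
gripper_force: 58.6
```

```bash
python3 -m pendant '[{"jaw":-1,"tx":0,"ty":-0.05,"tz":-0.5,"ax":0,"ay":0,"az":0},{"jaw":-1,"tx":0,"ty":-0.05,"tz":-1.1,"ax":0,"ay":0,"az":0},{"jaw":-1,"tx":0,"ty":-0.05,"tz":-1.6,"ax":0,"ay":0,"az":0},{"jaw":-1,"tx":0,"ty":-0.05,"tz":-1.6,"ax":0,"ay":0,"az":0}]'
```

```text
clock: 18.62
position: [0.5821, 0.1472, 0.0727]
ee_rot: [-0.0, 0.996, 0.093, -0.001]
contact_force: [-0.5, -0.0, -1.1]
width: 0.0191
gripper_force: 58.6
```

Nearly seated. I'll take the last millimetres, watching the force.

```bash
python3 -m pendant '[{"jaw":-1,"tx":0,"ty":0,"tz":-0.2,"ax":0,"ay":0,"az":0},{"jaw":-1,"tx":0,"ty":0,"tz":-0.35,"ax":0,"ay":0,"az":0},{"jaw":-1,"tx":0,"ty":0,"tz":-0.35,"ax":0,"ay":0,"az":0}]'
```

```text
clock: 19.0
position: [0.5826, 0.1471, 0.0698]
ee_rot: [0.0, 0.996, 0.093, -0.0]
contact_force: [-0.1, -0.6, -1.4]
width: 0.019
gripper_force: 58.6
```

```bash
python3 -m pendant '[{"jaw":-1,"tx":0,"ty":0,"tz":-0.1,"ax":0,"ay":0,"az":0},{"jaw":-0.4,"tx":0,"ty":0,"tz":-0.1,"ax":0,"ay":0,"az":0},{"jaw":0,"tx":0,"ty":0,"tz":0,"ax":0,"ay":0,"az":0},{"jaw":0.6,"tx":0,"ty":0,"tz":0,"ax":0,"ay":0,"az":0},{"jaw":0.6,"tx":0,"ty":0,"tz":0,"ax":0,"ay":0,"az":0},{"jaw":0.6,"tx":0,"ty":0,"tz":4,"ax":0,"ay":0,"az":0},{"jaw":0.6,"tx":0,"ty":0,"tz":9,"ax":0,"ay":0,"az":0},{"jaw":0.6,"tx":-2,"ty":0,"tz":13,"ax":0,"ay":0,"az":0},{"jaw":0.6,"tx":-5,"ty":0,"tz":14,"ax":0,"ay":0,"az":0},{"jaw":0.6,"tx":-5,"ty":0,"tz":14,"ax":0,"ay":0,"az":0}]'; python3 - <<'E'
from h import *
d=snap("wrist","w11");P=cloud(d);st=manip.get_state()["position"]
Q=P.reshape(-1,3);m=(np.hypot(Q[:,0]-.583,Q[:,1]-.146)<.014)&(Q[:,2]>.096)&(Q[:,2]<.13);q=Q[m]
A=np.c_[2*q,np.ones(len(q))];k=np.linalg.lstsq(A,(q**2).sum(1),rcond=None)[0];c=k[:3];print(st,len(q),"ball",c,np.sqrt(k[3]+c@c))
s=snap("scene","s11");u=proj(s,[[.583,.146,.061]])[0].astype(int);v=proj(d,[[.583,.146,.061]])[0].astype(int)
a=cv2.resize(d["pixels"][max(v[1]-70,0):v[1]+90,v[0]-70:v[0]+70],(438,500));b=cv2.resize(s["pixels"][u[1]-60:u[1]+30,u[0]-40:u[0]+24],(356,500));cv2.imwrite("pics/p11.png",np.hstack([a,b]))
E
```

```text
clock: 20.25
position: [0.5313, 0.1472, 0.2114]
ee_rot: [-0.0, 0.996, 0.094, 0.001]
contact_force: [-0.1, -0.3, -0.8]
width: 0.0681
gripper_force: 0.0
[0.53233272 0.14716704 0.21052289] 627 ball [0.58322434 0.14699145 0.10405438] 0.010533692014327101
```

View pics/p11.png

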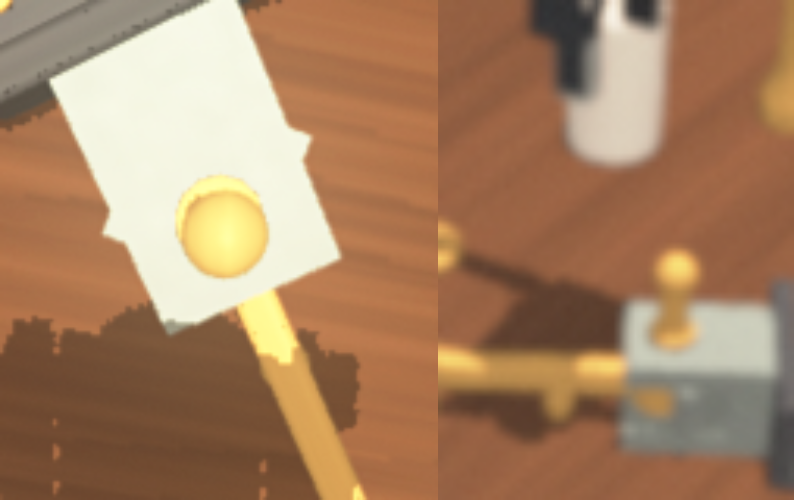

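The pin's collar sits on the upper lug, with the ball centre at 104 mm as expected when seated. The arm is in the fork and the gripper is clear.

```bash
python3 -c "
from rig import manip
print(manip.sign_off())"
```

```text
the job is handed in; nothing more can be done
None
```

The job is handed in: the lamp arm is home in the bracket and standing on the bench, and the brass pin is through both lugs and the eye with its collar on the upper lug, in about 20 s of robot time.

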